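Post a spent battery pack into the lever-lid safety box

ROBOT

A 7-joint arm with a two-finger parallel gripper is mounted at the origin on a cart in front of the work surface, level with it; the furniture and walls round the work are solid. World frame = base frame: x ahead of the robot, y to its left, z up, the work surface at z = 0. Lengths are in m, angles in rad, forces in N, time in s.
With the tool pointing down it reaches from about 0.425 to 0.875 m from the base axis. Payload 4.7 kg.
Tool frame: the origin (TCP) lies between the finger pads; the fingertips stand 8 mm ahead of it and the grasp point (between the pads) lies 11 mm behind it; z points along the fingers, y is the line along which they close (so a half turn about z gives the same grasp; the last joint's range is limited). The gripper opens to 87 mm and grips with 3 to 60 N. Pads are 19 mm wide; open, the fingers measure 117 mm over their backs; the gripper's body (75 mm by 190 mm) begins 51 mm behind the grasp point.
Start: joints at [1.279, 0.321, -0.07, 1.45, 0.023, 1.371, -0.057], TCP at [0.196, -0.62, 0.207] pointing down, gripper open.
Joint ranges: [-2.86, 2.86], [-0.3, 2.09], [-1.38, 1.24], [0.06, 2.45], [-1.56, 4.7], [0.09, 2.05], [-2.69, 2.69]. Speed limits (rad/s): [2.57, 2.57, 3.14, 3.14, 3.14, 3.14, 3.14].

INTERFACE

Orientations are given as [roll, pitch, yaw] about the fixed x, y, z axes, in that order (R = Rz(yaw) Ry(pitch) Rx(roll)).
In Python, from plant import arm gives the robot as it stands. The module is installed in compiled form; this text tells all that it offers.
- The arm moves only by the tool carry_out, never from a script. Its argument "steps" is a list that holds one entry, the list of rows, each a list of 7 numbers: the shift along the tool's x, y, z in units of 30 mm (1.0 is 30 mm), then the turn, a rotation vector about the tool's x, y, z in degrees, then the opening, from 0 (shut) to 1 (fully open). In form: [[[tx, ty, tz, ax, ay, az, grip], ...]]. A call has 1 to 20 rows; each row shifts and turns the commanded pose from where the row before left it, along the tool's axes as they then stand; what a row does not reach is not made up. A row lasts 1/12 s, in which the tool goes at most 41.7 mm and 7.16 degrees, less where a joint would pass 70% of its speed; a pose out of reach is approached as far as the arm can. A call is refused whole if a number of a shift passes 1 or a number of a turn 7.16, either way. A call with a gripper value outside its range is refused whole. The fingers move at their own pace and stop on an object; "force" is the grip in N (left out, the last holds). Time passes only in rows, so rows that do not move let the fingers close. It gives the time, the measured TCP pose, the force, the opening and the grip force at its end, in the units of the state.
- arm.get_obs(): the state, without advancing time (a new reading comes with each control period).
- arm.camera(name): name is "scene" or "side" or "wrist"; returns a dict with "pixels" (420x560x3 uint8, red, green, blue), "fx", "fy", "cx", "cy" (pixels), "D" ([k1, k2, p1, p2, k3] as OpenCV has them; the pictures are not rectified), "R" (3x3) and "t" (3): a world point X has camera coordinates R X + t. Camera axes: x right, y down, z forward; pixel columns grow to the right and rows downward; lengths in m; the calibration is good to about 2 mm. A picture is of the moment at which its call begins. There is no depth.
- arm.sign_off(): hands the job in; it is judged then, once.
The state is a dict: "t": time; "qpos": joint angles; "dq": joint speeds; "joint_torque": joint torques, N m; "ee_pos": TCP position; "eef_rot": TCP orientation; "ft_force": force on the tool from outside, world axes, zero at the start; "moment": the same for the moment, N m; "grip_width": finger opening in m; "grip_force": force on a finger pad.
Only numpy, scipy, OpenCV 4.12 (cv2) and the standard library are available. Lean on these libraries where they do the work, as an engineer would, in place of code of your own. Each camera call takes 0.05 s, during which the arm holds its last target. There are 200 camera calls.

TASK

Post the spent blue battery pack into the yellow safety box with the fingertips alone, gripping nothing: press the lever's long end down until the catch holds the heavy lid open and let go, push the pack along the loading shelf, without lifting it, so that it drops into the box, then press the red paddle to release the catch and let the lid close by itself. Do not touch the lid, and leave the brass weights, the relay, the flux tin and the green pliers where they are.

Things in the scene. Friction and masses are not known exactly. Their poses are not given: they have to be found in the camera images.
- safety_box: Yellow steel box for spent batteries, screwed to the bench, 160 mm wide (y) by 130 mm deep (x), walls 4 mm, rim 85 mm high, inner floor 7 mm high. Its frame: origin on the bench top under the middle of the box's front face; +x points from the robot's side into the box, +y to the lever's side, z up.
- shelf_edge (a point): Middle of the box's front rim, 85 mm high, where the loading shelf ends; axes as the box. The shelf, flush with the rim, runs 95 mm from here towards the robot (-x), 152 mm wide between two cheeks 11 mm higher than it. A pack whose centre is 5 mm or more past this edge (+x) tips and drops in when the lid is open.
- lid (a joint): Angle of the dark steel lid, rad: 0 shut, about 1.0 when the catch holds it open. About 0.9 kg, hinged along the box's back; falls shut by itself, slowed by a damper. Shut, its front edge overhangs the shelf by 6 mm; held open, that edge stands about 60 mm behind the box's front and 210 mm above the bench.
- lever (a joint): Lever angle, rad: 0 at rest (long end raised), grows as the long end is pressed down. At about 0.82 the sprung catch has snapped over the lever's pin; let go, the lever then stays at about 0.81. End stop at 0.88, about 9 mm of pad travel further.
- lever_pad (a point): Middle of the top of the ribbed black rubber pad (47 mm along the box's x, 38 mm along y) on the lever's long end. At rest it is about 192 mm above the bench; it swings down about the pivot to about 70 mm, coming about 25 mm towards the robot. Pressing takes about 8 to 15 N; towards the end the catch is pushed aside.
- lever_pivot (a point): Pivot of the lever, 91 mm above the bench on the box's +y side; the lever turns about the box's y axis. The pad's middle is 130 mm from it along -x at rest, 165 mm along the lever. The catch's hook stands beside the lever, 75 to 105 mm in front of the pivot (-x), 9 to 19 mm further out (+y), up to 98 mm high.
- catch (a joint): Catch angle, rad: 0 sprung home, grows to 0.42 as the hook swings away from the lever. The lever pushes it aside in passing and it springs back. Pressing the red paddle swings it too: at about 0.3 it lets go of the lever, which flies up as the lid falls shut.
- catch_paddle (a point): Middle of the top of the red thumb paddle (40 x 42 mm) in front of the shelf, about 67 mm above the bench. Pressed down about 25 to 30 mm (about 3 to 6 N) it releases the catch; it turns about the box's y axis on a shaft 88 mm behind it (+x) and 41 mm below, so it comes about 12 mm towards the robot.
- pack: Spent battery pack: two cells side by side in blue wrap with a yellow band, a block 38 mm (its x) by 66 mm (its y) by 19 mm high, about 95 g; origin at its centre. It lies on the loading shelf, its long side roughly along the box's y.
- brass_weight_100: Brass knob weight, 27 mm across, 34 mm high, on the bench beside the box; origin at the centre of its underside. To be left alone.
- brass_weight_50: Smaller brass knob weight, 22 mm across, 28 mm high, on the bench beside the box; origin at the centre of its underside. To be left alone.
- relay_block: Clear relay, 22 x 30 x 26 mm, near the front edge of the bench; origin at the centre of its underside. To be left alone.
- flux_tin: Yellow flux tin, 54 mm across, 20 mm high, on the bench in front of the box; origin at the centre of its underside. To be left alone.
- pliers_green: Green-handled pliers, 166 mm long, 11 mm high, lying near the bench's front edge; origin at the centre of the underside. To be left alone.
Things that resemble listed ones, but are neither listed nor needed, are in the scene too. What is shaped like the pack but turquoise or white is not meant.

How it is judged:
On the way, in this order (a step that is already met when the one before it is completed fails the run):
1. the lever is down under its catch and the lid stands open, with the pack still on the shelf (value of joint lever above 0.77 rad and value of joint lid above 0.85 rad and value of joint catch below 0.08 rad and z of pack in the frame of safety_box above 0.085 m and contact force between each of the arm, the fingers and lever below 0.5 N), for 0.3 s.
2. the pack lies in the box while the lid is still held open (value of joint lid above 0.85 rad and x of pack in the frame of safety_box between 0.008 and 0.124 m and z of pack in the frame of safety_box below 0.065 m), for 0.2 s.
At the end, for the whole second after the job is handed in: The pack lies at rest inside the box (its centre within the walls and at least 20 mm below the rim), the lid is shut (under 0.03 rad), the lever is back up (under 0.05 rad) and the catch has sprung home (under 0.05 rad) (value of joint lid below 0.03 rad and value of joint each of lever, catch below 0.05 rad and x of pack in the frame of safety_box between 0.008 and 0.124 m and y of pack in the frame of safety_box between -0.074 and 0.074 m and z of pack in the frame of safety_box below 0.065 m and linear speed of pack below 0.02 m/s); the robot touches nothing.
It fails at once if the pack was lifted off the shelf (its centre over 25 mm above where it lay) (z of pack in the frame of safety_box above 0.12 m).
It fails at once if the robot touched the lid instead of letting the lever raise it (contact force between any of the fingers, the arm and lid above 2 N).
It fails at once if a brass weight, the relay, the flux tin or the pliers was moved by more than 30 mm (distance of any of brass_weight_100, brass_weight_50, relay_block, flux_tin, pliers_green from where it was at the start of the episode above 0.03 m).
It also fails if it takes over 58 s, if anything falls off the work surface, if the arm or the gripper's body presses on something with over 40 N, if the wrist force passes 120 N, or if a joint passes its speed limit or range.

## Working session

There is one attempt and no reset: what is moved stays moved. The work goes in short steps, Python scripts to look and compute and a tool call to move; the robot and the scene stay as the last step left them, time stands still between calls to the robot, and variables do not carry over. Pictures are saved under pics/ and viewed, at most 10 in all, crops included, and the job is handed in when it is done.

Besides the shell and the picture viewer there is one more tool, called after "Request:" as name([rows], argument=value, ...), one row to a line, values as JSON. carry_out: Moves the arm, as the interface text tells. Its arguments: {"type":"object","properties":{"steps":{"type":"array","items":{"type":"array","items":{"type":"array","items":{"type":"number"}}}},"force":{"type":"number"}},"required":["steps"]}

```bash
mkdir -p pics; python3 - <<'E'
from plant import arm
import cv2
o=arm.get_obs(); print({k:(v if not hasattr(v,'round') else v) for k,v in o.items()})
for n in("scene","side"):
    c=arm.camera(n); cv2.imwrite(f"pics/{n}0.png",c["pixels"][:,:,::-1]); print(n,c["fx"],c["fy"],c["cx"],c["cy"],c["D"],c["R"],c["t"])
E
```

```text
{'t': 0.0, 'qpos': array([ 1.27909199,  0.32184372, -0.07007167,  1.45167674,  0.02261938,
        1.37079939, -0.05688838]), 'dq': array([-0.00122447, -0.00169672,  0.00045369, -0.00099939,  0.00088132,
        0.00091342, -0.0008019 ]), 'joint_torque': array([ 1.22344559e-04, -4.91285419e+01, -4.04483937e-01, -3.12528455e+01,
       -6.42550481e-02,  4.36899439e-02,  1.73968556e-04]), 'ee_pos': array([ 0.19544818, -0.61930349,  0.20554712]), 'eef_rot': array([-3.13965602e+00,  1.21503276e-04,  3.05838154e-01]), 'ft_force': array([-0.00971625, -0.39272639, -0.37285622]), 'moment': array([-0.07246424,  0.01214744, -0.00357112]), 'grip_force': 0.0, 'grip_width': 0.08731709604989833}
scene 430.1255547796213 430.1255547796213 275.42815034475564 209.61260247537587 [-0.06923713  0.          0.          0.          0.        ] [[-0.52138822 -0.8532262  -0.01262448]
 [-0.39256885  0.25297388 -0.88424765]
 [ 0.75765692 -0.45608034 -0.46684763]] [0.20348013 0.34542098 0.6916901 ]
side 481.39405090926635 481.39405090926635 279.143297906691 218.19126428367113 [-0.1390794  0.         0.         0.         0.       ] [[ 0.99723578  0.07355745  0.01049323]
 [ 0.05548028 -0.64321909 -0.76366953]
 [-0.04942414  0.76214074 -0.64552207]] [-0.5273152   0.01313121  1.37588938]
```

View pics/scene0.png

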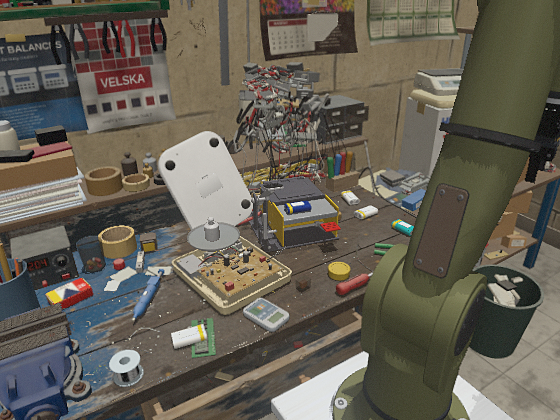

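View pics/side0.png

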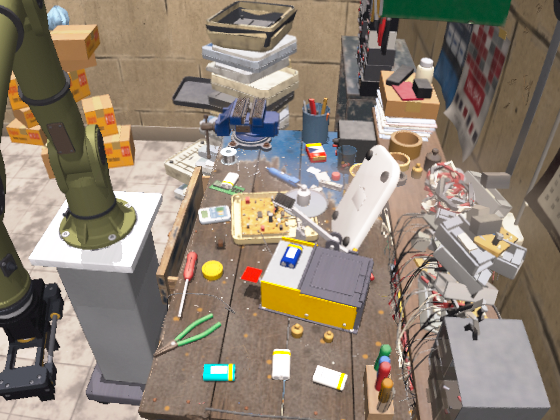

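Scene view: the box is at about (300,215), with the blue pack at (298,207) and red paddle at (328,229). Side view: the box is at (315,285), with the pack at (291,256), paddle at (253,274) and lever pad near (287,200). The pack-shaped items at side (220,373) turquoise, (281,363) and (330,377) white, and scene (403,228) and (190,335), are decoys. The blue one on the shelf is the one meant; I'll confirm it in an enlarged crop.

```bash
python3 - <<'E'
import cv2,numpy as np
a=cv2.imread("pics/side0.png")[170:345,220:390]; b=cv2.imread("pics/scene0.png")[165:265,235:350]
a=cv2.resize(a,(int(170*2.5),int(175*2.5)),interpolation=cv2.INTER_CUBIC)
b=cv2.resize(b,(372,323),interpolation=cv2.INTER_CUBIC)
c=np.zeros((438,800,3),np.uint8); c[:a.shape[0],:425]=a[:438]; c[:323,426:798]=b
cv2.imwrite("pics/crop1.png",c)
E
```

```text
(no output)
```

View pics/crop1.png

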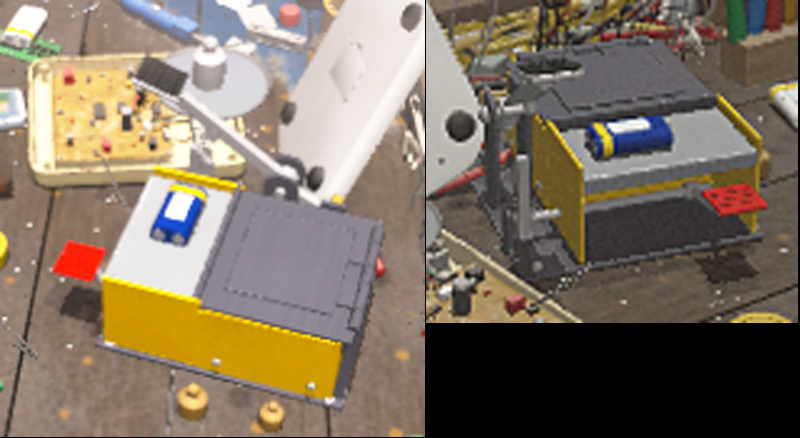

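The crop confirms the pack: the blue block with yellow band on the grey shelf, side px (292,255). The lever pad is at side (285,201), the paddle at (252,274), and the near cheek's front top corner at (262,282).

```bash
cat > h.py <<'E'
from plant import arm
import numpy as np, cv2
def ray(c,p):
    K=np.array([[c["fx"],0,c["cx"]],[0,c["fy"],c["cy"]],[0,0,1]])
    u=cv2.undistortPoints(np.array([[p]],float),K,np.array(c["D"]))[0,0]
    R=np.array(c["R"]);return -R.T@np.array(c["t"]),R.T@np.array([u[0],u[1],1])
def onz(c,p,z):
    o,d=ray(c,p);return o+d*(z-o[2])/d[2]
def tri(c1,p1,c2,p2):
    o1,d1=ray(c1,p1);o2,d2=ray(c2,p2)
    s=np.linalg.lstsq(np.c_[d1,-d2],o2-o1,rcond=None)[0]
    a,b=o1+d1*s[0],o2+d2*s[1];return (a+b)/2,np.linalg.norm(a-b)
def mask(c,lo,hi,box):
    h=cv2.cvtColor(c["pixels"],cv2.COLOR_RGB2HSV);m=cv2.inRange(h,lo,hi)
    x0,y0,x1,y1=box;k=np.zeros_like(m);k[y0:y1,x0:x1]=m[y0:y1,x0:x1];return k
def cen(m):
    n,l,s,c=cv2.connectedComponentsWithStats(m);i=1+np.argmax(s[1:,4]);return c[i],s[i]
E
python3 - <<'E'
from h import *
np.set_printoptions(precision=4,suppress=True)
S=arm.camera("side");C=arm.camera("scene")
f=lambda x,y:(x/2.5+220,y/2.5+170)
red=((0,180,120),(6,255,255))
ps,_=cen(mask(S,*red,(235,255,270,300)));pc,_=cen(mask(C,*red,(310,210,350,245)))
print("paddle",ps,pc,onz(S,ps,.067),onz(C,pc,.067),tri(S,ps,C,pc))
P=f(162,77);Q=(122/3.23+235,65/3.23+165)
print("pad",onz(S,P,.192),onz(C,Q,.192),tri(S,P,C,Q))
for n,p,z in(("nearcheek front",(104,281),.096),("nearcheek lid",(202,307),.096),("farcheek front",(157,168),.096),("farcheek back",(237,186),.096),("lid far",(237,190),.092),("lid near",(201,303),.092)):print(n,onz(S,f(*p),z))
hsv=((105,120,40),(125,255,255))
m=mask(S,*hsv,(275,235,310,275));print("blue",cen(m)[0],cen(m)[1])
n=((105,60,40),(125,255,255))
for q in((180,187),(204,191),(178,241),(155,230),(168,188),(207,190)):print(q,onz(S,f(*q),.104))
print("packtop",onz(S,f(181,210),.104))
for q in ((192,402),(271,416)): print("weight",onz(S,f(*q),.015))
E
```

```text
paddle [251.2636 274.2182] [330.125 226.3  ] [ 0.4784 -0.2243  0.067 ] [ 0.4758 -0.2206  0.067 ] (array([ 0.4782, -0.2226,  0.0652]), np.float64(8.694801754999205e-05))
pad [ 0.5474 -0.0956  0.192 ] [ 0.5432 -0.0887  0.192 ] (array([ 0.5475, -0.0916,  0.1893]), np.float64(0.0009075160738019751))
nearcheek front [ 0.5084 -0.2742  0.096 ]
nearcheek lid [ 0.5976 -0.2977  0.096 ]
farcheek front [ 0.5457 -0.1199  0.096 ]
farcheek back [ 0.6256 -0.1393  0.096 ]
lid far [ 0.6258 -0.1408  0.092 ]
lid near [ 0.5966 -0.2896  0.092 ]
blue [290.7763 258.0329] [281 247  20  20 152]
(180, 187) [ 0.5702 -0.1539  0.104 ]
(204, 191) [ 0.5936 -0.1576  0.104 ]
(178, 241) [ 0.5723 -0.2264  0.104 ]
(155, 230) [ 0.5501 -0.214   0.104 ]
(168, 188) [ 0.5587 -0.1563  0.104 ]
(207, 190) [ 0.5964 -0.1559  0.104 ]
packtop [ 0.5728 -0.1855  0.104 ]
weight [ 0.5937 -0.341   0.015 ]
weight [ 0.665 -0.351  0.015]
```

Box yaw is about -13.8° and the shelf edge is at (0.618,-0.218). In the box frame the pack is at (-0.052,0.021), the paddle at (-0.135,-0.038) and the pad at (-0.098,0.105), which agrees with the given sizes. I'll raise the tool and turn it to the box yaw.

Request:
carry_out([
  [[0, 0, -0.8, 0, 0, 6.26, 0], [0, 0, -0.8, 0, 0, 6.26, 0], [0, 0, -0.8, 0, 0, 6.26, 0], [0, 0, -0.8, 0, 0, 6.26, 0], [0, 0, -0.8, 0, 0, 6.26, 0], [0.36, -0.9, 0, 0, 0, 0, 0], [0.36, -0.9, 0, 0, 0, 0, 0], [0.36, -0.9, 0, 0, 0, 0, 0], [0.36, -0.9, 0, 0, 0, 0, 0], [0.36, -0.9, 0, 0, 0, 0, 0], [0.36, -0.9, 0, 0, 0, 0, 0], [0.36, -0.9, 0, 0, 0, 0, 0], [0.36, -0.9, 0, 0, 0, 0, 0], [0.36, -0.9, 0, 0, 0, 0, 0], [0.36, -0.9, 0, 0, 0, 0, 0], [0, 0, 0, 0, 0, 0, 0], [0, 0, 0, 0, 0, 0, 0]],
])

```text
t: 1.62
ee_pos: [0.3662, -0.3816, 0.3268]
eef_rot: [3.141, -0.0, -0.236]
ft_force: [-0.0, -0.2, 0.6]
grip_width: 0.0004
grip_force: 0.0
```

```bash
python3 - <<'E'
from h import *
np.set_printoptions(precision=4,suppress=True)
S=arm.camera("side");C=arm.camera("scene");W=arm.camera("wrist")
o=arm.get_obs();print(o["ee_pos"],o["eef_rot"],o["grip_width"])
print("pan",tri(S,(304,203),C,(213,237)),"wtop",tri(S,(302.5,186),C,(210,220)))
cv2.imwrite("pics/w1.png",W["pixels"][:,:,::-1])
E
```

```text
[ 0.3638 -0.3845  0.3265] [ 3.1411  0.0005 -0.2425] 0.00033746330967223423
pan (array([0.5936, 0.0594, 0.066 ]), np.float64(6.920986507965072e-05)) wtop (array([0.5869, 0.0656, 0.1201]), np.float64(5.8400000142686e-05))
```

Request:
carry_out([
  [[0.3, -0.91, 0, 0, 0, 0, 0], [0.3, -0.91, 0, 0, 0, 0, 0], [0.3, -0.91, 0, 0, 0, 0, 0], [0.3, -0.91, 0, 0, 0, 0, 0], [0.3, -0.91, 0, 0, 0, 0, 0], [0.3, -0.91, 0, 0, 0, 0, 0], [0.3, -0.91, 0, 0, 0, 0, 0], [0.3, -0.91, 0, 0, 0, 0, 0], [0.3, -0.91, 0, 0, 0, 0, 0], [0.3, -0.91, 0, 0, 0, 0, 0], [0.3, -0.91, 0, 0, 0, 0, 0], [0.3, -0.91, 0, 0, 0, 0, 0], [0, 0, 0.8, 0, 0, 0, 0], [0, 0, 0.8, 0, 0, 0, 0], [0, 0, 0.8, 0, 0, 0, 0], [0, 0, 0, 0, 0, 0, 0], [0, 0, 0, 0, 0, 0, 0]],
])

```text
t: 3.18
ee_pos: [0.5469, -0.0923, 0.2537]
eef_rot: [3.141, 0.003, -0.243]
ft_force: [0.8, -0.0, 0.2]
grip_width: 0.0007
grip_force: 0.0
```

```bash
python3 - <<'E'
from h import *
S=arm.camera("side");W=arm.camera("wrist")
o=arm.get_obs();print(o["ee_pos"],o["eef_rot"])
a=cv2.resize(S["pixels"][120:320,220:400],(468,520),interpolation=cv2.INTER_CUBIC)
b=cv2.resize(W["pixels"],(320,240))
c=np.zeros((520,800,3),np.uint8);c[:,:468]=a;c[:240,470:790]=b
cv2.imwrite("pics/c2.png",c[:,:,::-1])
E
```

```text
[ 0.5485188  -0.09186094  0.25619908] [-3.14150580e+00 -2.04826301e-03 -2.42040412e-01]
```

View pics/c2.png

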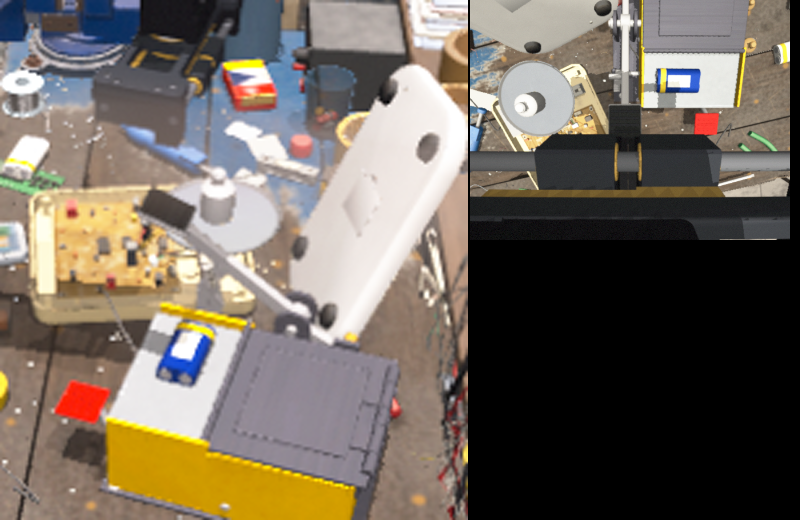

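The tips are over the pad and aligned with the lever (wrist inset (628,120)); the body is clear of the scale. I'll start the press.

Request:
carry_out([
  [[0, 0, 0.8, 0, 0, 0, 0], [0, 0, 0.6, 0, 0, 0, 0], [0, 0, 0.3, 0, 0, 0, 0], [0, 0, 0.2, 0, 0, 0, 0], [-0.15, 0, 0.24, 0, 0, 0, 0], [-0.15, 0, 0.24, 0, 0, 0, 0], [-0.15, 0, 0.24, 0, 0, 0, 0], [-0.15, 0, 0.24, 0, 0, 0, 0], [0, 0, 0, 0, 0, 0, 0]],
])

```text
t: 4.03
ee_pos: [0.5342, -0.0874, 0.1748]
eef_rot: [3.14, -0.012, -0.241]
ft_force: [-0.9, -1.2, 24.8]
grip_width: 0.0006
grip_force: 11.3
```

Request:
carry_out([
  [[0, 0, 0, 0, 0, 0, 0], [0, 0, 0, 0, 0, 0, 0], [-0.1, 0, 0.2, 0, 0, 0, 0], [0, 0, 0, 0, 0, 0, 0], [0, 0, 0, 0, 0, 0, 0]],
])

```text
t: 4.45
ee_pos: [0.5314, -0.0867, 0.1702]
eef_rot: [3.14, -0.012, -0.241]
ft_force: [-2.8, -1.0, 20.5]
grip_width: 0.0007
grip_force: 9.6
```

```bash
python3 - <<'E'
from h import *
S=arm.camera("side");W=arm.camera("wrist")
o=arm.get_obs();print(o["ee_pos"],o["ft_force"])
a=cv2.resize(S["pixels"][120:320,220:400],(414,460),interpolation=cv2.INTER_CUBIC)
b=cv2.resize(W["pixels"],(380,285))
c=np.zeros((460,800,3),np.uint8);c[:,:414]=a;c[:285,418:798]=b
cv2.imwrite("pics/c3.png",c[:,:,::-1])
E
```

```text
[ 0.53019812 -0.08649805  0.16832604] [-2.22389086e+00 -3.37868134e-03  1.37837259e+01]
```

View pics/c3.png

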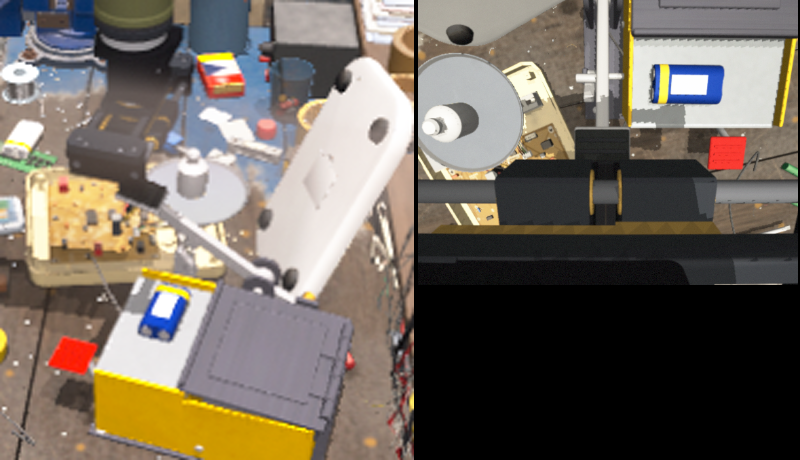

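Request:
carry_out([
  [[-0.05, 0, 0.13, 0, 0, 0, 0], [-0.05, 0, 0.13, 0, 0, 0, 0], [-0.05, 0, 0.13, 0, 0, 0, 0], [-0.05, 0, 0.13, 0, 0, 0, 0], [-0.05, 0, 0.13, 0, 0, 0, 0], [-0.05, 0, 0.13, 0, 0, 0, 0], [-0.05, 0, 0.13, 0, 0, 0, 0], [-0.03, 0, 0.13, 0, 0, 0, 0], [-0.02, 0, 0.13, 0, 0, 0, 0], [-0.02, 0, 0.13, 0, 0, 0, 0], [-0.02, 0, 0.13, 0, 0, 0, 0], [-0.02, 0, 0.13, 0, 0, 0, 0], [-0.02, 0, 0.13, 0, 0, 0, 0], [-0.02, 0, 0.13, 0, 0, 0, 0], [-0.02, 0, 0.13, 0, 0, 0, 0], [0, 0, 0.13, 0, 0, 0, 0]],
])

```text
t: 5.88
ee_pos: [0.5105, -0.0817, 0.1001]
eef_rot: [3.141, 0.003, -0.24]
ft_force: [-8.5, 2.6, 7.4]
grip_width: 0.0007
grip_force: 4.0
```

Request:
carry_out([
  [[0, 0, 0.13, 0, 0, 0, 0], [0, 0, 0.13, 0, 0, 0, 0], [0, 0, 0.13, 0, 0, 0, 0], [0, 0, 0.13, 0, 0, 0, 0], [0, 0, 0.13, 0, 0, 0, 0], [0.02, 0, 0.13, 0, 0, 0, 0], [0.02, 0, 0.13, 0, 0, 0, 0], [0, 0, 0, 0, 0, 0, 0]],
])

```text
t: 6.55
ee_pos: [0.5096, -0.0815, 0.0713]
eef_rot: [3.141, 0.008, -0.24]
ft_force: [-5.9, 1.5, 3.3]
grip_width: 0.0005
grip_force: 2.6
```

```bash
python3 - <<'E'
from h import *
S=arm.camera("side");W=arm.camera("wrist")
o=arm.get_obs();print(o["ee_pos"],o["ft_force"])
a=cv2.resize(S["pixels"][120:320,220:400],(414,460),interpolation=cv2.INTER_CUBIC)
b=cv2.resize(W["pixels"],(380,285))
c=np.zeros((460,800,3),np.uint8);c[:,:414]=a;c[:285,418:798]=b
cv2.imwrite("pics/c4.png",c[:,:,::-1])
E
```

```text
[ 0.5115361  -0.08202835  0.07213338] [-4.1675762   0.47186299  2.54986353]
```

View pics/c4.png

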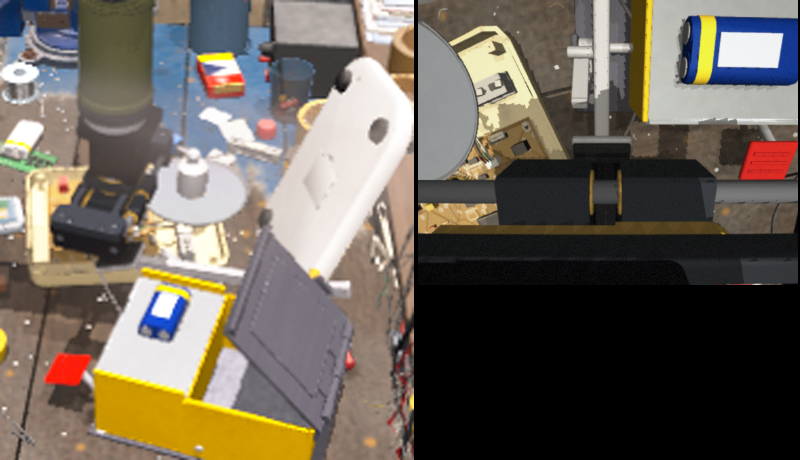

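The lid is open and the lever is nearly down (pin over the hook at about (607,47) in the wrist inset). I'll press a few mm more to make sure of the catch.

Request:
carry_out([
  [[0, 0, 0.1, 0, 0, 0, 0], [0, 0, 0.1, 0, 0, 0, 0], [0, 0, 0, 0, 0, 0, 0], [0, 0, 0, 0, 0, 0, 0]],
])

```text
t: 6.98
ee_pos: [0.512, -0.0822, 0.0668]
eef_rot: [3.141, 0.003, -0.24]
ft_force: [-6.7, 0.5, 4.4]
grip_width: 0.0005
grip_force: 3.7
```

Request:
carry_out([
  [[0, 0, 0.1, 0, 0, 0, 0], [0, 0, 0.1, 0, 0, 0, 0], [0, 0, 0, 0, 0, 0, 0], [0, 0, 0, 0, 0, 0, 0]],
])

```text
t: 7.32
ee_pos: [0.5124, -0.0822, 0.0615]
eef_rot: [3.141, 0.002, -0.24]
ft_force: [-8.4, 2.2, 9.3]
grip_width: 0.0003
grip_force: 5.5
```

Request:
carry_out([
  [[0, 0, 0.1, 0, 0, 0, 0], [0, 0, 0.1, 0, 0, 0, 0], [0, 0, 0, 0, 0, 0, 0], [0, 0, 0, 0, 0, 0, 0]],
])

```text
t: 7.65
ee_pos: [0.5131, -0.0824, 0.0567]
eef_rot: [3.141, 0.001, -0.24]
ft_force: [-8.7, 1.8, 16.1]
grip_width: 0.0003
grip_force: 9.1
```

```bash
python3 - <<'E'
from h import *
C=arm.camera("scene");W=arm.camera("wrist")
a=cv2.resize(C["pixels"][150:270,220:360],(466,400),interpolation=cv2.INTER_CUBIC)
b=cv2.resize(W["pixels"][0:210,180:460],(330,248))
c=np.zeros((400,800,3),np.uint8);c[:,:466]=a;c[:248,468:798]=b
cv2.imwrite("pics/c5.png",c[:,:,::-1])
E
```

```text
(no output)
```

View pics/c5.png

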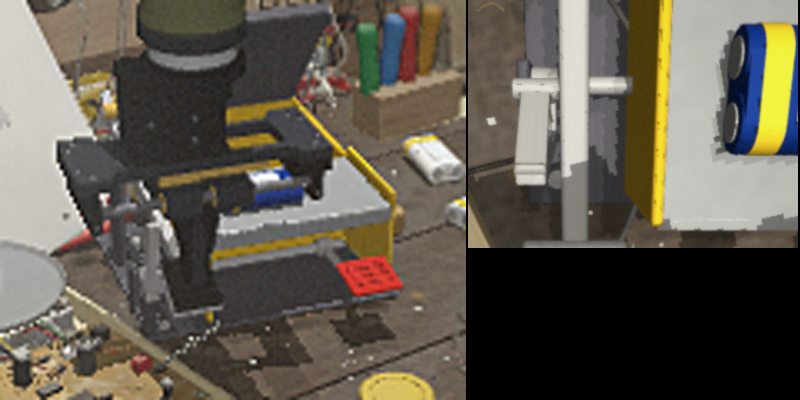

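Request:
carry_out([
  [[0, 0, 0.1, 0, 0, 0, 0], [0, 0, 0.1, 0, 0, 0, 0], [0, 0, 0, 0, 0, 0, 0], [0, 0, 0, 0, 0, 0, 0]],
])

```text
t: 8.08
ee_pos: [0.5136, -0.0826, 0.0522]
eef_rot: [3.14, -0.0, -0.241]
ft_force: [-12.2, 2.2, 21.8]
grip_width: 0.0006
grip_force: 12.2
```

```bash
cat >> h.py <<'E'
B=np.array([0.618,-0.218,0]);ps=-0.241
M=np.array([[np.cos(ps),np.sin(ps),0],[-np.sin(ps),np.cos(ps),0],[0,0,1]])
def tobox(p): return M@(np.asarray(p)-B)
def ony(c,p,y):
    o,d=ray(c,p);o=tobox(o);d=M@d;return o+d*(y-o[1])/d[1]
E
python3 - <<'E'
from h import *
C=arm.camera("scene");W=arm.camera("wrist");S=arm.camera("side")
for p in((195,300),(222,303),(170,303),(195,290)): print(p,ony(C,(p[0]/3.333+220,p[1]/3.333+150),.105))
a=C["pixels"][190:262,235:325];a=cv2.resize(a,(400,320),interpolation=cv2.INTER_CUBIC)
b=cv2.resize(W["pixels"][0:250,180:440],(390,375));d=cv2.resize(S["pixels"][160:300,230:380],(375,350)[::1])
c=np.zeros((600,800,3),np.uint8);c[:320,:400]=a;c[:375,402:792]=b;c[330:600,:290]=cv2.resize(d,(290,270))
cv2.imwrite("pics/c6.png",c[:,:,::-1]);print(arm.get_obs()["ft_force"],arm.get_obs()["ee_pos"])
E
```

```text
(195, 300) [-0.13639269  0.105       0.05276329]
(222, 303) [-0.19982424  0.105       0.0875998 ]
(170, 303) [-0.06907449  0.105       0.01024211]
(195, 290) [-0.13666407  0.105       0.06184314]
[-9.06718093  1.66174141 21.18604112] [ 0.51366878 -0.08257463  0.05180156]
```

View pics/c6.png

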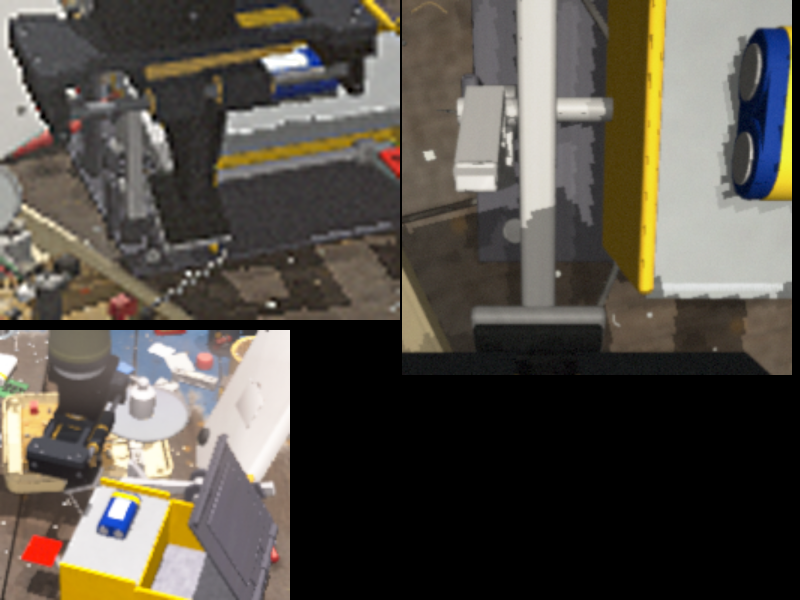

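The hook now rides beside and over the pin end, at (480,110) in the wrist inset, and still seems pushed outward, so it may not have snapped. I'll press further.

Request:
carry_out([
  [[0, 0, 0.1, 0, 0, 0, 0], [0, 0, 0.1, 0, 0, 0, 0], [0, 0, 0, 0, 0, 0, 0], [0, 0, 0, 0, 0, 0, 0]],
])

```text
t: 8.57
ee_pos: [0.5145, -0.0828, 0.0481]
eef_rot: [3.139, -0.002, -0.241]
ft_force: [-16.0, 2.4, 36.5]
grip_width: 0.0004
grip_force: 19.7
```

The force is climbing steeply, so this is the end stop. I'll back off slowly and watch whether the lever follows.

Request:
carry_out([
  [[0, 0, -0.2, 0, 0, 0, 0], [0, 0, -0.2, 0, 0, 0, 0], [0, 0, -0.2, 0, 0, 0, 0], [0, 0, -0.1, 0, 0, 0, 0], [0, 0, 0, 0, 0, 0, 0], [0, 0, 0, 0, 0, 0, 0]],
])

```text
t: 9.07
ee_pos: [0.5138, -0.0827, 0.0639]
eef_rot: [-3.142, -0.001, -0.241]
ft_force: [-1.1, -0.0, 0.9]
grip_width: 0.0003
grip_force: 0.0
```

Request:
carry_out([
  [[0, 0, -0.3, 0, 0, 0, 0.35], [0, 0, -0.6, 0, 0, 0, 0.35], [0, 0, -0.8, 0, 0, 0, 0.35], [0, 0, -0.8, 0, 0, 0, 0.35], [0, 0, -0.8, 0, 0, 0, 0.35], [0, 0, -0.7, 0, 0, 0, 0.35], [0, 0, 0, 0, 0, 0, 0.35], [0, 0, 0, 0, 0, 0, 0.35]],
])

```text
t: 9.73
ee_pos: [0.5143, -0.0826, 0.1854]
eef_rot: [3.141, -0.003, -0.24]
ft_force: [0.3, -0.3, -0.8]
grip_width: 0.0304
grip_force: 0.0
```

```bash
python3 - <<'E'
from h import *
np.set_printoptions(precision=4,suppress=True)
C=arm.camera("scene");W=arm.camera("wrist");S=arm.camera("side")
o=arm.get_obs();print(o["t"],o["ee_pos"],o["ft_force"],o["grip_width"],tobox(o["ee_pos"]))
R=np.array(W["R"]);print("cam",tobox(-R.T@W["t"])-tobox(o["ee_pos"]), M@R[2])
b=cv2.resize(W["pixels"],(420,315));a=cv2.resize(S["pixels"][120:300,220:400],(375,375))
c=np.zeros((375,800,3),np.uint8);c[:,:375]=a;c[:315,378:798]=b
cv2.imwrite("pics/c7.png",c[:,:,::-1])
E
```

```text
9.8833 [ 0.5125 -0.0824  0.1828] [-0.4021  0.5251 -0.3276] 0.029940226926619542 [-0.1348  0.1065  0.1828]
cam [ 0.0668 -0.0003  0.1796] [-0.2436 -0.0008 -0.9699]
```

View pics/c7.png

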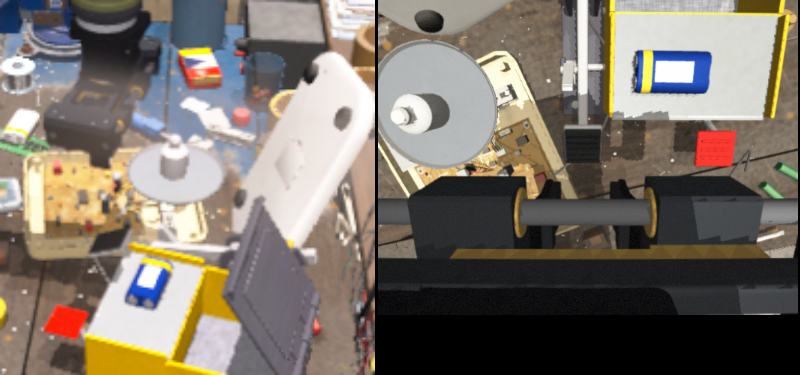

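The lever is held (pad at (582,143) in the wrist inset), the lid is open and the pack still lies on the shelf at (675,72). I'll move behind the pack, tilt the tool 20° so its top leans back from the lid, and lower it onto the shelf.

Request:
carry_out([
  [[0.25, 0.71, 0, 0, 0, 0, 0.35], [0.25, 0.71, 0, 0, 0, 0, 0.35], [0.25, 0.71, 0, 0, 0, 0, 0.35], [0.25, 0.71, 0, 0, 0, 0, 0.35], [0, 0, 0, 0, 6.67, 0, 0.35], [0, 0, 0, 0, 6.67, 0, 0.35], [0, 0, 0, 0, 6.67, 0, 0.35], [-0.23, 0, 0.64, 0, 0, 0, 0.35], [-0.23, 0, 0.64, 0, 0, 0, 0.35], [-0.23, 0, 0.64, 0, 0, 0, 0.35], [0, 0, 0, 0, 0, 0, 0.35], [0, 0, 0, 0, 0, 0, 0.35]],
])

```text
t: 10.88
ee_pos: [0.521, -0.1718, 0.121]
eef_rot: [-3.141, -0.345, -0.241]
ft_force: [0.3, 0.2, -0.0]
grip_width: 0.0302
grip_force: 0.0
```

```bash
python3 - <<'E'
from h import *
np.set_printoptions(precision=4,suppress=True)
o=arm.get_obs();print(o["ee_pos"],o["eef_rot"],o["ft_force"],tobox(o["ee_pos"]))
W=arm.camera("wrist")
m=mask(W,(105,120,40),(125,255,255),(0,0,560,300));m=cv2.morphologyEx(m,cv2.MORPH_CLOSE,np.ones((25,25)))
n,l,s,c=cv2.connectedComponentsWithStats(m);i=1+np.argmax(s[1:,4]);print(s[i])
k=max(cv2.findContours((l==i).astype(np.uint8),0,2)[0],key=cv2.contourArea)
r=cv2.minAreaRect(k);print(r)
for p in cv2.boxPoints(r): print(p,tobox(onz(W,p,.1)))
E
```

```text
[ 0.521  -0.1718  0.121 ] [-3.1406 -0.3452 -0.2406] [ 0.2623  0.2321 -0.0473] [-0.1052  0.0217  0.121 ]
[ 209  132  115   63 4979]
((266.28131103515625, 162.99658203125), (114.20480346679688, 61.695594787597656), 0.8951737284660339)
[208.7039 192.9485] [-0.0736  0.0601  0.1   ]
[209.6678 131.2604] [-0.0371  0.0603  0.1   ]
[323.8587 133.0447] [-0.0381 -0.0065  0.1   ]
[322.8948 194.7327] [-0.0745 -0.0055  0.1   ]
```

The pack measures 38 x 66 mm with its centre at box (-0.055,0.027). I'll lower the tool and push.

Request:
carry_out([
  [[-0.12, -0.08, 0.33, 0, 0, 0, 0.35], [-0.12, -0.09, 0.33, 0, 0, 0, 0.35], [0, 0, 0, 0, 0, 0, 0.35], [0.25, 0, 0.091, 0, 0, 0, 0.35], [0.25, 0, 0.091, 0, 0, 0, 0.35], [0.25, 0, 0.091, 0, 0, 0, 0.35], [0.25, 0, 0.091, 0, 0, 0, 0.35], [0.25, 0, 0.091, 0, 0, 0, 0.35], [0.25, 0, 0.091, 0, 0, 0, 0.35], [0, 0, 0, 0, 0, 0, 0.35]],
])

```text
t: 11.77
ee_pos: [0.5721, -0.1792, 0.1023]
eef_rot: [-3.141, -0.351, -0.241]
ft_force: [-0.1, 0.2, 0.9]
grip_width: 0.0305
grip_force: 0.0
```

```bash
python3 - <<'E'
from h import *
np.set_printoptions(precision=4,suppress=True)
o=arm.get_obs();print(o["ee_pos"],o["eef_rot"],o["ft_force"],tobox(o["ee_pos"]))
W=arm.camera("wrist")
m=mask(W,(105,120,40),(125,255,255),(0,0,560,300));m=cv2.morphologyEx(m,cv2.MORPH_CLOSE,np.ones((25,25)))
n,l,s,c=cv2.connectedComponentsWithStats(m);i=1+np.argmax(s[1:,4]);print(s[i])
k=max(cv2.findContours((l==i).astype(np.uint8),0,2)[0],key=cv2.contourArea)
for p in cv2.boxPoints(cv2.minAreaRect(k)): print(p,tobox(onz(W,p,.1)))
E
```

```text
[ 0.5721 -0.1792  0.1023] [-3.141  -0.3506 -0.2405] [-0.1142  0.2323  0.8519] [-0.0538  0.0267  0.1023]
[ 211  216  129   46 2846]
[211. 216.] [-0.037   0.0603  0.1   ]
[339. 216.] [-0.0368 -0.0065  0.1   ]
[339. 261.] [-0.0601 -0.0061  0.1   ]
[211. 261.] [-0.0602  0.0598  0.1   ]
```

```bash
python3 - <<'E'
from h import *
C=arm.camera("scene");W=arm.camera("wrist");S=arm.camera("side")
a=cv2.resize(C["pixels"][170:260,240:350],(400,327),interpolation=cv2.INTER_CUBIC)
d=cv2.resize(S["pixels"][200:320,220:360],(315,270),interpolation=cv2.INTER_CUBIC)
b=cv2.resize(W["pixels"],(396,297))
c=np.zeros((600,800,3),np.uint8);c[:327,:400]=a;c[:297,402:798]=b;c[330:600,:315]=d
cv2.imwrite("pics/c8.png",c[:,:,::-1])
E
```

View pics/c8.png

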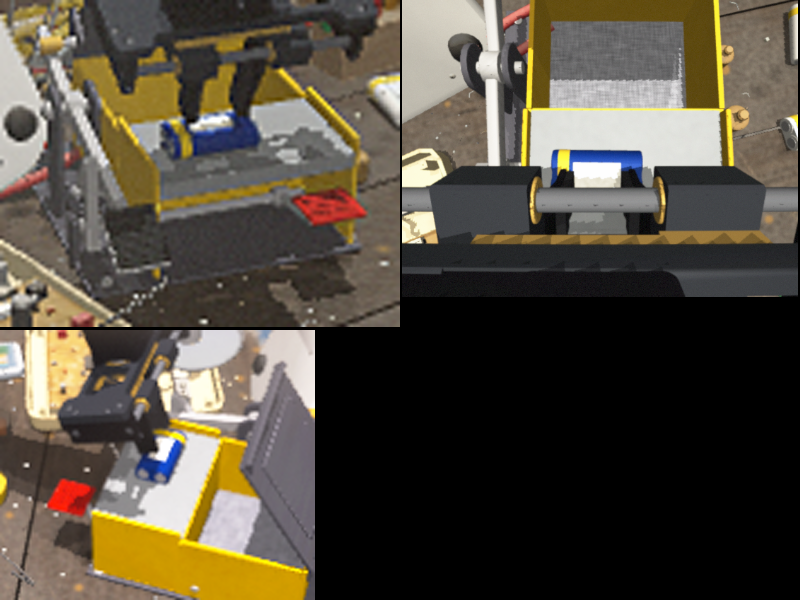

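The fingertips hover over the top of the pack (scene inset (190,118)) and the pack hasn't moved. So the true tips sit higher than assumed, which also fits the lever reading. I'll go back behind the pack and feel for the shelf.

Request:
carry_out([
  [[0.11, 0, -0.31, 0, 0, 0, 0.35], [-0.3, 0, -0.11, 0, 0, 0, 0.35], [-0.3, 0, -0.11, 0, 0, 0, 0.35], [-0.3, 0, -0.11, 0, 0, 0, 0.35], [-0.3, 0, -0.11, 0, 0, 0, 0.35], [-0.3, 0, -0.11, 0, 0, 0, 0.35], [-0.25, 0, -0.09, 0, 0, 0, 0.35], [-0.07, 0, 0.19, 0, 0, 0, 0.35], [-0.07, 0, 0.19, 0, 0, 0, 0.35], [-0.07, 0, 0.19, 0, 0, 0, 0.35], [0, 0, 0, 0, 0, 0, 0.35], [0, 0, 0, 0, 0, 0, 0.35]],
])

```text
t: 12.97
ee_pos: [0.5156, -0.1653, 0.0926]
eef_rot: [-3.141, -0.348, -0.24]
ft_force: [-0.3, -0.7, 0.3]
grip_width: 0.0305
grip_force: 0.0
```

Request:
carry_out([
  [[0.31, 0, 0.11, 0, 0, 0, 0.35], [0.32, 0, 0.12, 0, 0, 0, 0.35], [-0.05, 0, 0.13, 0, 0, 0, 0.35], [-0.05, 0, 0.13, 0, 0, 0, 0.35], [0, 0, 0, 0, 0, 0, 0.35], [0, 0, 0, 0, 0, 0, 0.35]],
])

```text
t: 13.47
ee_pos: [0.5345, -0.17, 0.0844]
eef_rot: [-3.141, -0.348, -0.241]
ft_force: [0.5, -0.3, 0.1]
grip_width: 0.0304
grip_force: 0.0
```

Request:
carry_out([
  [[-0.05, 0, 0.13, 0, 0, 0, 0.35], [-0.05, 0, 0.13, 0, 0, 0, 0.35], [0, 0, 0, 0, 0, 0, 0.35], [0, 0, 0, 0, 0, 0, 0.35]],
])

```text
t: 13.8
ee_pos: [0.5346, -0.1702, 0.0764]
eef_rot: [3.142, -0.349, -0.24]
ft_force: [-0.0, 0.5, -0.2]
grip_width: 0.0301
grip_force: 0.0
```

```bash
python3 - <<'E'
from h import *
np.set_printoptions(precision=4,suppress=True)
C=arm.camera("scene");S=arm.camera("side")
for p,y in(((193,122),.047),((243,113),.007)): print(ony(C,(p[0]/3.636+240,p[1]/3.633+170),y))
print("side near finger",[ony(S,(x/2.25+220,(y-330)/2.25+200),.007) for x,y in((152,458),(145,455))])
# now: dark pixels near predicted tip in both views
def proj(c,b):
    X=M.T@np.array(b)+B;r=cv2.Rodrigues(np.array(c["R"]))[0]
    return cv2.projectPoints(X[None],r,np.array(c["t"]),np.array([[c["fx"],0,c["cx"]],[0,c["fy"],c["cy"]],[0,0,1]]),np.array(c["D"]))[0].ravel()
t=tobox(arm.get_obs()["ee_pos"]);print(t)
for y in(.02,-.02):
  print("expected tip px",proj(C,t+[.003,y,-.0075]),proj(S,t+[.003,y,-.0075]))
u=np.array([-np.sin(.349),0,np.cos(.349)])
for y in(.02,-.02):
  for s in np.arange(-.016,.05,.006):
    b=t+u*s+[0,y,0];a=proj(C,b).round().astype(int);d=proj(S,b).round().astype(int)
    print(y,round(s,3),a,C["pixels"][a[1],a[0]],d,S["pixels"][d[1],d[0]])
E
```

```text
[-0.0828  0.047   0.1211]
[-0.0787  0.007   0.1198]
side near finger [array([-0.0594,  0.007 ,  0.1049]), array([-0.0671,  0.007 ,  0.1069])]
[-0.0919  0.0265  0.077 ]
expected tip px [293.913  221.9142] [280.5557 253.689 ]
expected tip px [307.9904 219.5267] [275.4584 264.7002]
0.02 -0.016 [294 224] [154 125  32] [281 256] [232 230 231]
0.02 -0.01 [294 222] [100 102 110] [281 254] [235 233 234]
0.02 -0.004 [294 221] [ 99 102 104] [280 252] [237 234 234]
0.02 0.002 [294 219] [100  98  97] [279 251] [236 233 234]
0.02 0.008 [295 218] [89 88 88] [278 249] [117 114 114]
0.02 0.014 [295 216] [23 18 18] [278 247] [57 53 53]
0.02 0.02 [295 215] [34 33 29] [277 245] [53 49 49]
0.02 0.026 [296 213] [36 35 33] [276 243] [52 47 48]
0.02 0.032 [296 212] [43 42 36] [275 241] [53 47 48]
0.02 0.038 [296 210] [34 34 34] [274 239] [53 48 49]
0.02 0.044 [296 209] [38 35 31] [274 238] [50 46 46]
-0.02 -0.016 [308 222] [156 126  25] [276 267] [236 234 235]
-0.02 -0.01 [308 220] [100 101 112] [276 265] [235 233 234]
-0.02 -0.004 [308 219] [104 106 105] [275 263] [188 185 187]
-0.02 0.002 [309 217] [105 107 105] [274 262] [145 142 143]
-0.02 0.008 [309 216] [92 94 94] [273 260] [120 117 119]
-0.02 0.014 [309 214] [30 24 26] [272 258] [52 49 50]
-0.02 0.02 [310 213] [36 35 33] [272 256] [36 33 32]
-0.02 0.026 [310 211] [42 42 39] [271 254] [36 32 33]
-0.02 0.032 [310 209] [40 37 32] [270 252] [37 33 32]
-0.02 0.038 [311 208] [41 39 35] [269 250] [40 35 33]
-0.02 0.044 [311 206] [31 28 27] [268 248] [39 35 33]
```

Both views put the tips about 11 mm behind the reported TCP (the dark finger starts at s≈0.011), so they are now about 2 mm above the shelf. I'll raise 3 mm and push.

Request:
carry_out([
  [[0.03, 0, -0.1, 0, 0, 0, 0.35], [0.25, 0, 0.091, 0, 0, 0, 0.35], [0.25, 0, 0.091, 0, 0, 0, 0.35], [0.25, 0, 0.091, 0, 0, 0, 0.35], [0.25, 0, 0.091, 0, 0, 0, 0.35], [0, 0, 0, 0, 0, 0, 0.35]],
])

```text
t: 14.4
ee_pos: [0.568, -0.1781, 0.0804]
eef_rot: [-3.141, -0.351, -0.24]
ft_force: [-1.0, -0.0, 0.1]
grip_width: 0.0308
grip_force: 0.0
```

```bash
cat > pk.py <<'E'
from h import *
np.set_printoptions(precision=4,suppress=True)
o=arm.get_obs();print(o["t"],o["eef_rot"],o["ft_force"],tobox(o["ee_pos"]))
W=arm.camera("wrist")
m=mask(W,(105,120,40),(125,255,255),(0,0,560,300));m=cv2.morphologyEx(m,cv2.MORPH_CLOSE,np.ones((25,25)))
n,l,s,c=cv2.connectedComponentsWithStats(m)
if n>1:
    i=1+np.argmax(s[1:,4]);print(s[i])
    k=max(cv2.findContours((l==i).astype(np.uint8),0,2)[0],key=cv2.contourArea)
    for p in cv2.boxPoints(cv2.minAreaRect(k)): print(p,tobox(onz(W,p,.1)))
E
python3 pk.py
```

```text
14.4 [-3.1409 -0.3509 -0.2405] [-0.9733 -0.0494  0.1353] [-0.0581  0.0268  0.0804]
[ 202  161  144   78 7788]
[202. 161.] [-0.0172  0.0612  0.1   ]
[345. 161.] [-0.017  -0.0059  0.1   ]
[345. 238.] [-0.0531 -0.0053  0.1   ]
[202. 238.] [-0.0532  0.0604  0.1   ]
```

Request:
carry_out([
  [[0.25, 0, 0.091, 0, 0, 0, 0.35], [0.25, 0, 0.091, 0, 0, 0, 0.35], [0.25, 0, 0.091, 0, 0, 0, 0.35], [0.25, 0, 0.091, 0, 0, 0, 0.35], [0.25, 0, 0.091, 0, 0, 0, 0.35], [0.25, 0, 0.091, 0, 0, 0, 0.35], [0, 0, 0, 0, 0, 0, 0.35], [0, 0, 0, 0, 0, 0, 0.35], [0, 0, 0, 0, 0, 0, 0.35], [0, 0, 0, 0, 0, 0, 0.35]],
])

```text
t: 15.28
ee_pos: [0.612, -0.1891, 0.0798]
eef_rot: [3.141, -0.349, -0.24]
ft_force: [0.0, -0.5, 0.9]
grip_width: 0.0305
grip_force: 0.0
```

```bash
python3 pk.py
```

```text
15.2833 [ 3.1414 -0.3488 -0.2403] [ 0.0109 -0.5066  0.9092] [-0.0127  0.0266  0.0798]
[ 226  149   98   54 5133]
[226. 149.] [0.0338 0.0498 0.1   ]
[323. 149.] [0.0339 0.0042 0.1   ]
[323. 202.] [0.0089 0.0045 0.1   ]
[226. 202.] [0.0088 0.0493 0.1   ]
```

The pack dropped: its apparent width fell from 144 to 98 px, which matches lying on the box floor. I'll retreat, close the fingers and go above the red paddle.

Request:
carry_out([
  [[0.15, 0, -0.42, 0, 0, 0, 0.35], [0.15, 0, -0.42, 0, 0, 0, 0.35], [0.15, 0, -0.42, 0, 0, 0, 0], [-0.6, 0.36, -0.22, 0, 0, 0, 0], [-0.6, 0.36, -0.22, 0, 0, 0, 0], [-0.6, 0.36, -0.22, 0, 0, 0, 0], [-0.6, 0.36, -0.22, 0, 0, 0, 0], [-0.6, 0.36, -0.22, 0, 0, 0, 0], [-0.6, 0.36, -0.22, 0, 0, 0, 0], [0, 0, 0, 0, 0, 0, 0], [0, 0, 0, 0, 0, 0, 0], [0, 0, 0, 0, 0, 0, 0]],
])

```text
t: 16.33
ee_pos: [0.4856, -0.2246, 0.1209]
eef_rot: [3.141, -0.35, -0.24]
ft_force: [1.1, -0.2, -0.6]
grip_width: 0.0006
grip_force: 0.0
```

```bash
python3 - <<'E'
from h import *
np.set_printoptions(precision=4,suppress=True)
o=arm.get_obs();print(o["t"],o["grip_width"],tobox(o["ee_pos"]))
W=arm.camera("wrist");S=arm.camera("side");C=arm.camera("scene")
for c,b in((S,(225,250,285,305)),(C,(300,205,360,250))):
    m=mask(c,(0,180,120),(6,255,255),b)
    if m.any(): q,s=cen(m);print("paddle",q,s,tobox(onz(c,q,.067)))
b=mask(W,(105,120,40),(125,255,255),(0,0,560,250))
if b.any(): q,s=cen(b);print("pack",q,s,tobox(onz(W,q,.02)))
E
```

```text
16.3333 0.0006061944545842027 [-0.127  -0.038   0.1209]
paddle [251.3937 274.2896] [241 267  21  16 221] [-0.1337 -0.0395  0.067 ]
paddle [330.3276 225.6034] [321 222  19   8  58] [-0.1343 -0.0385  0.067 ]
pack [204.3624  39.9464] [ 172   28   66   24 1493] [0.0452 0.0217 0.02  ]
```

Request:
carry_out([
  [[-0.14, 0, 0.38, 0, 0, 0, 0], [-0.14, 0, 0.38, 0, 0, 0, 0], [-0.14, 0, 0.38, 0, 0, 0, 0], [-0.14, 0, 0.38, 0, 0, 0, 0], [-0.14, 0, 0.38, 0, 0, 0, 0], [-0.14, 0, 0.16, 0, 0, 0, 0], [-0.14, 0, 0.16, 0, 0, 0, 0], [-0.14, 0, 0.16, 0, 0, 0, 0], [-0.14, 0, 0.16, 0, 0, 0, 0], [0, 0, 0, 0, 0, 0, 0]],
])

```text
t: 17.32
ee_pos: [0.4741, -0.222, 0.0343]
eef_rot: [-3.141, -0.346, -0.241]
ft_force: [-0.3, 0.4, -0.8]
grip_width: 0.0007
grip_force: 0.1
```

```bash
cat > st.py <<'E'
from h import *
np.set_printoptions(precision=4,suppress=True)
o=arm.get_obs();print(o["t"],o["ft_force"],tobox(o["ee_pos"]))
S=arm.camera("side");C=arm.camera("scene");W=arm.camera("wrist")
for c,b in((S,(225,250,285,305)),(C,(300,205,360,250)),(W,(150,0,500,350))):
    m=mask(c,(0,180,80),(6,255,255),b)
    if m.any(): q,s=cen(m);print("red",q,s,tobox(onz(c,q,.067)))
# lid open: box interior floor seen (light) vs dark lid at box (0.04,0) in side view
h=cv2.cvtColor(S["pixels"],cv2.COLOR_RGB2GRAY)
for b in((.03,-.03,.085),(.06,-.03,.085),(.057,.0,.2),(.09,0,.16)):
    X=M.T@np.array(b)+B;p=cv2.projectPoints(X[None],cv2.Rodrigues(np.array(S["R"]))[0],np.array(S["t"]),np.array([[S["fx"],0,S["cx"]],[0,S["fy"],S["cy"]],[0,0,1]]),np.array(S["D"]))[0].ravel()
    print(b,p.round(),S["pixels"][int(p[1]),int(p[0])])
E
python3 st.py
```

```text
17.3167 [-0.3099  0.4307 -0.8266] [-0.1388 -0.0382  0.0343]
red [250.6567 280.3657] [240 273  20  14 134] [-0.1286 -0.0583  0.067 ]
red [329.1176 234.7294] [322 229  19  11  85] [-0.1755 -0.0167  0.067 ]
red [271.0748 224.6686] [ 227  212   88   32 2233] [-0.1275 -0.0367  0.067 ]
(0.03, -0.03, 0.085) [320. 283.] [184 181 202]
(0.06, -0.03, 0.085) [333. 286.] [ 11  39 101]
(0.057, 0.0, 0.2) [339. 240.] [109 103 108]
(0.09, 0, 0.16) [352. 256.] [114 109 118]
```

The paddle is partly down and the lid is still open. I'll press further.

Request:
carry_out([
  [[-0.14, 0, 0.16, 0, 0, 0, 0], [-0.14, 0, 0.16, 0, 0, 0, 0], [0, 0, 0, 0, 0, 0, 0], [0, 0, 0, 0, 0, 0, 0]],
])

```text
t: 17.8
ee_pos: [0.4703, -0.2211, 0.0231]
eef_rot: [-3.141, -0.347, -0.241]
ft_force: [-1.6, 1.1, 1.9]
grip_width: 0.0003
grip_force: 1.0
```

```bash
python3 st.py
```

```text
17.8 [-1.633   1.0517  1.9183] [-0.1427 -0.0383  0.0231]
red [250.25   282.3939] [239 275  20  14 132] [-0.1272 -0.0646  0.067 ]
red [328.5875 237.8375] [322 232  19  12  80] [-0.1888 -0.0094  0.067 ]
red [271.1241 221.5129] [ 226  205   90   41 2837] [-0.1316 -0.0368  0.067 ]
(0.03, -0.03, 0.085) [320. 283.] [183 180 201]
(0.06, -0.03, 0.085) [333. 286.] [ 13  38 101]
(0.057, 0.0, 0.2) [339. 240.] [131 124 134]
(0.09, 0, 0.16) [352. 256.] [128 121 130]
```

Request:
carry_out([
  [[-0.12, 0, 0.16, 0, 0, 0, 0], [-0.1, 0, 0.1, 0, 0, 0, 0], [0, 0, 0, 0, 0, 0, 0], [0, 0, 0, 0, 0, 0, 0], [0, 0, 0, 0, 0, 0, 0], [0, 0, 0, 0, 0, 0, 0]],
])

```text
t: 18.45
ee_pos: [0.4678, -0.2205, 0.0144]
eef_rot: [3.142, -0.349, -0.24]
ft_force: [-1.1, 0.3, 2.0]
grip_width: 0.0001
grip_force: 1.1
```

```bash
python3 st.py
```

```text
18.45 [-1.1111  0.2776  2.0036] [-0.1453 -0.0383  0.0144]
red [250.     283.9077] [239 277  20  13 130] [-0.1261 -0.0692  0.067 ]
red [326.5263 239.4474] [322 233  12  14  76] [-0.1942 -0.0015  0.067 ]
red [271.0605 219.2486] [ 225  201   92   43 3307] [-0.1341 -0.0368  0.067 ]
(0.03, -0.03, 0.085) [320. 283.] [148 139 151]
(0.06, -0.03, 0.085) [333. 286.] [150 141 156]
(0.057, 0.0, 0.2) [339. 240.] [205 196 197]
(0.09, 0, 0.16) [352. 256.] [143 136 148]
```

The catch let go and the lid is falling. I'll wait, then lift off and back.

Request:
carry_out([
  [[0, 0, 0, 0, 0, 0, 0], [0, 0, 0, 0, 0, 0, 0], [0, 0, 0, 0, 0, 0, 0], [0, 0, 0, 0, 0, 0, 0], [0, 0, 0, 0, 0, 0, 0], [0, 0, 0, 0, 0, 0, 0], [0.1, 0, -0.27, 0, 0, 0, 0], [0.1, 0, -0.27, 0, 0, 0, 0], [0.1, 0, -0.27, 0, 0, 0, 0], [0.1, 0, -0.27, 0, 0, 0, 0], [0.1, 0, -0.27, 0, 0, 0, 0], [0.1, 0, -0.4, 0, 0, 0, 0], [0, 0, -0.8, 0, 0, 0, 0], [0, 0, -0.8, 0, 0, 0, 0], [0, 0, -0.8, 0, 0, 0, 0], [0, 0, 0, 0, 0, 0, 0], [0, 0, 0, 0, 0, 0, 0], [0, 0, 0, 0, 0, 0, 0], [0, 0, 0, 0, 0, 0, 0], [0, 0, 0, 0, 0, 0, 0]],
])

```text
t: 20.27
ee_pos: [0.4424, -0.2139, 0.1362]
eef_rot: [-3.141, -0.347, -0.24]
ft_force: [-0.1, -0.4, -0.1]
grip_width: 0.0006
grip_force: 0.0
```

```bash
python3 - <<'E'
exec(open('st.py').read())
d0=cv2.imread("pics/side0.png")[:,:,::-1].astype(int);d=abs(S["pixels"].astype(int)-d0).max(2)>45
# differences against the start picture, lid+lever region and listed items
for n,(x0,y0,x1,y1) in dict(lid=(300,240,375,310),lever=(270,185,345,250),shelf=(262,240,300,285),weights=(285,320,340,345),tin=(200,258,226,282),pliers=(150,310,222,358),relay=(212,235,228,252)).items():
    print(n,d[y0:y1,x0:x1].mean().round(3))
E
```

```text
20.2667 [-0.1457 -0.4276 -0.0881] [-0.1715 -0.0379  0.1362]
red [251.12 274.2 ] [241 266  21  17 225] [-0.1344 -0.0395  0.067 ]
red [330.1393 226.3115] [321 222  19  10 122] [-0.1375 -0.0365  0.067 ]
red [273.1084 195.7702] [ 244  168   59   56 3237] [-0.1347 -0.0362  0.067 ]
(0.03, -0.03, 0.085) [320. 283.] [148 138 151]
(0.06, -0.03, 0.085) [333. 286.] [150 140 156]
(0.057, 0.0, 0.2) [339. 240.] [205 195 196]
(0.09, 0, 0.16) [352. 256.] [142 135 146]
lid 0.006
lever 0.015
shelf 0.175
weights 0.0
tin 0.736
pliers 0.005
relay 0.467
```

The lid and lever match the start picture. The tin and relay regions are probably covered by the gripper or its shadow, so I'll rise and check again.

Request:
carry_out([
  [[0, 0, -0.9, 0, 0, 0, 0], [0, 0, -0.9, 0, 0, 0, 0], [0, 0, -0.9, 0, 0, 0, 0], [0, 0.9, 0, 0, 0, 0, 0], [0, 0.9, 0, 0, 0, 0, 0], [0, 0.9, 0, 0, 0, 0, 0], [0, 0.9, 0, 0, 0, 0, 0], [0, 0.9, 0, 0, 0, 0, 0], [0, 0.9, 0, 0, 0, 0, 0], [0, 0.9, 0, 0, 0, 0, 0], [0, 0, 0, 0, 0, 0, 0], [0, 0, 0, 0, 0, 0, 0], [0, 0, 0, 0, 0, 0, 0]],
])

```text
t: 21.5
ee_pos: [0.3851, -0.3978, 0.2027]
eef_rot: [-3.137, -0.338, -0.24]
ft_force: [1.2, 0.1, 0.7]
grip_width: 0.0003
grip_force: 0.0
```

```bash
python3 - <<'E'
from h import *
S=arm.camera("side");C=arm.camera("scene")
for c,f,b in((S,"side",(190,250,235,290)),(C,"scene",(320,255,360,285))):
    o=dict(c);o["pixels"]=cv2.imread(f"pics/{f}0.png")[:,:,::-1].copy()
    for k in(o,c):
        m=mask(k,(20,150,60),(32,255,255),b);print(f,cen(m) if m.any() else None)
d=abs(S["pixels"].astype(int)-cv2.imread("pics/side0.png")[:,:,::-1].astype(int)).max(2)>45
e=abs(C["pixels"].astype(int)-cv2.imread("pics/scene0.png")[:,:,::-1].astype(int)).max(2)>45
print("relay",d[235:252,212:228].mean(),e[275:295,295:312].mean(),"pliers",d[310:358,150:222].mean(),"lid",d[240:310,300:375].mean(),"lever",d[185:250,270:345].mean())
E
```

```text
side (array([212.06666667, 270.11594203]), array([202, 261,  21,  20, 345], dtype=int32))
side (array([212.02034884, 270.13081395]), array([202, 261,  21,  20, 344], dtype=int32))
scene (array([339.02212389, 271.80088496]), array([328, 262,  22,  19, 226], dtype=int32))
scene (array([338.92746114, 272.31088083]), array([328, 262,  22,  19, 193], dtype=int32))
relay 0.0 0.0 pliers 0.5054976851851852 lid 0.005523809523809524 lever 0.01558974358974359
```

The tin and relay are unmoved, and the pliers, which the gripper now covers, matched the start picture a moment ago. The lid and lever are back where they began. I'm handing in.

```bash
python3 -c "
from plant import arm
print(arm.sign_off())"
```

```text
the job is handed in; nothing more can be done
None
```

The blue pack is in the yellow box, the lid is shut and the lever and paddle are back up. The weights, tin, relay and pliers matched the start pictures, and I handed the job in at about 21.5 s; sign-off returned no verdict.

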